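# Bring the big jar of the drawer carousel to the front and hold it there

## Task

Pull the drawer of the plywood hardware cabinet out to its stop, then turn the jar carousel inside it until the one big jar faces squarely towards the drawer's front (the side with the pull). Finish while holding: your fingers stay gripped around the carousel's wooden centre knob, keeping it still with the big jar in front and the drawer fully out. Do not shift the glue bottle, the mallet or the block plane.

Things in the scene. Friction and masses are not known exactly. Their poses are not given: they have to be found in the camera images.
- cabinet: Fixed plywood cabinet on the bench, 240 deep (x) x 262 wide (y) x 183 high, with a single drawer that fills its front. Origin on the bench below the middle of its front (the front face of the shut drawer); its +x axis points from the drawer's front to the back, so the drawer comes out along its -x axis; z up. It is heavy and does not shift; its place and yaw vary
- drawer_handle (a point): Centre of the drawer's steel bar pull: a level round bar of 12 diameter, 148 long along the cabinet's y, 38 in front of the drawer's front face (32 free behind the bar; its two posts stand 58 either side of the middle), 150 above the bench and 33 below the cabinet's top. It moves with the drawer; in the cabinet's frame it lies at x = -38 with the drawer shut and at -228 with it fully out, at y = 0
- drawer (a joint): How far the drawer is out, in m: 0 shut, 0.19 at its stop; it starts shut or up to 0.03 ajar. It slides stiffly (about 5 N) and stays where it is left. Drawer front 18 thick and 166 high over the bench, drawer sides 100 high over the bench
- turntable (a joint): Angle of the jar carousel in the drawer, in rad, counter-clockwise seen from above: 0 (or any whole turn) when the big jar faces squarely to the drawer's front. It turns endlessly both ways with light friction (about 0.1 N m) and stays where it is left. A wooden disc of 180 diameter with six lidded glass jars fixed in its sockets: one big jar and five small ones of 38 diameter and 55 high on a circle of 68 radius. Lids all alike
- big_jar (a point): A point on the axis of the one big jar (56 diameter, 70 high, top of its lid 112 above the bench), about half-way up it. It stands 59 from the carousel's axis and turns with the carousel
- knob: Round wooden knob on the carousel's axis, to turn and hold it by: upright cylinder, 42 diameter, 36 high, origin at its centre, 140 above the bench, on a post of 18 diameter; its underside is 10 above the big jar's lid, its top 8 below the top of the drawer front and 25 below the cabinet's top. In the cabinet's frame it lies at y = 0, at x = 113 (inside) with the drawer shut and at x = -77 with the drawer fully out
- glue_bottle_mid (a point): Bystander: middle of a white glue bottle, 62 diameter, 196 high, upright on the bench to the left of the drawer's path (+y of the cabinet)
- mallet_mid (a point): Bystander: middle of a wooden mallet lying on the bench to the right of the drawer's path (-y of the cabinet), 294 long, head 120 wide and 75 high
- block_plane_mid (a point): Bystander: middle of a small steel hand plane, 160 x 48 x 45 high, standing on the bench on the robot's left

How it is judged:
On the way, in this order (a step that is already met when the one before it is completed fails the run):
1. the drawer is pulled out to its stop (value of joint drawer above 0.18 m), for 0.2 s.
2. the big jar is turned to the drawer's front with the knob in the fingers (x of big_jar in the frame of drawer_handle below 0.11 m and y of big_jar in the frame of drawer_handle between -0.01 and 0.01 m and contact force between the fingers and knob above 4 N), for 0.3 s.
At the end, for the whole second after the job is handed in: For the last second: drawer within 15 mm of its stop, big jar at the front within 10 mm (9.7 degrees) of the drawer's centre line, carousel still (under 0.05 rad/s), fingers around the knob (centre within 30 mm of the grasp point) pressing on it with over 4 N (all of step 2 and value of joint drawer above 0.175 m and velocity of joint turntable between -0.05 and 0.05 rad/s and distance between the grasp point and knob below 0.03 m); the arm keeps its last pose, push and grip.
It fails at once if the glue bottle is shifted by more than 25 mm (distance of glue_bottle_mid from where it was at the start of the episode above 0.025 m).
It fails at once if the mallet is shifted by more than 25 mm (distance of mallet_mid from where it was at the start of the episode above 0.025 m).
It fails at once if the block plane is shifted by more than 25 mm (distance of block_plane_mid from where it was at the start of the episode above 0.025 m).
It also fails if it takes over 67 s, if anything falls off the work surface, if the arm or the gripper's body presses on something with over 40 N, if the wrist force passes 120 N, or if a joint passes its speed limit or range.

## Robot

A 7-joint arm with a two-finger parallel gripper is mounted at the origin on the work surface. World frame = base frame: x ahead of the robot, y to its left, z up, the work surface at z = 0. Lengths are in m, angles in rad, forces in N, time in s.
With the tool pointing down it reaches from about 0.35 to 0.9 m from the base axis. Payload 8.1 kg.
Tool frame: the origin (TCP) lies on the centre line of the jaws, within the pads' length; the fingertips stand 22 mm ahead of it and the grasp point (between the pads) lies 3 mm ahead of it (arm.finger_overhang is the distance from the TCP to the fingertips, in m); z points along the fingers, y is the direction in which the jaws open and shut (so a half turn about z gives the same grasp; the last joint's range is limited). The gripper opens to 92 mm and grips with 3 to 60 N. Pads are 19 mm wide; open, the fingers measure 130 mm over their backs; the gripper's body (75 mm by 190 mm) begins 47 mm behind the grasp point.
Start: joints at [1.114, 0.434, 0.025, 1.573, -0.012, 1.134, -0.075], TCP at [0.217, -0.586, 0.249] pointing down, gripper open.
Joint ranges: [-2.62, 2.62], [-0.44, 2.09], [-1.27, 1.32], [0.08, 2.57], [-1.32, 4.46], [0.12, 2], [-2.74, 2.74]. Speed limits (rad/s): [2.22, 2.22, 3.01, 3.01, 3.14, 3.14, 3.14].

## Interface

Orientations are given as a rotation vector (axis times angle).
In Python, from cell import arm gives the robot as it stands. The module is installed in compiled form; this text tells all that it offers.
- The arm moves only by the tool step_arm, never from a script. Its argument "plan" is a list of rows, each an object of numbers: "wx", "wy", "wz": the turn, a rotation vector about the tool's x, y, z in units of 6 degrees (1.0 is 6 degrees); "tx", "ty", "tz": the shift along the tool's x, y, z in cm; "hand": the opening, from 0 (shut) to 1 (fully open). A call has exactly 10 rows; each row shifts and turns the commanded pose from where the row before left it, along the tool's axes as they then stand; what a row does not reach is not made up. A row lasts 1/12 s, in which the tool goes at most 41.7 mm and 7.16 degrees, less where a joint would pass 70% of its speed; a pose out of reach is approached as far as the arm can. A call is refused whole if a number of a shift passes 4.17 or a number of a turn 1, either way. A call with a gripper value outside its range is refused whole. The fingers move at their own pace and stop on an object; "force" is the grip in N (left out, the last holds). Time passes only in rows, so rows that do not move let the fingers close, or fill a call up. It gives the time, the measured TCP pose, the force and the opening at its end, in the units of the state.
- arm.observe(): the state, without advancing time (a new reading comes with each control period).
- arm.get_image(name): name is "scene" or "top" or "wrist"; returns (picture, depth): 384x512x3 uint8, red, green, blue; 384x512 float32, m along the optical axis (not along the pixel's ray), 0 where there is no reading.
- arm.calibration(name): a dict with "mtx" (3x3 intrinsics, pixels), "R" (3x3) and "t" (3): a world point X has camera coordinates R X + t. Camera axes: x right, y down, z forward; pixel columns grow to the right and rows downward; lengths in m; the calibration is good to about 2 mm. A picture is of the moment at which its call begins: read the wrist's pose just before it. calibration takes no time and is no camera call; for the wrist camera it gives the pose at the moment of the call.
- arm.sign_off(): hands the job in, once; it reports no verdict.
The state is a dict: "clock": time; "joints": joint angles; "dq": joint speeds; "joint_efforts": joint torques, N m; "position": TCP position; "ee_rot": TCP orientation; "force": force on the tool from outside, world axes, zero at the start; "ft_torque": the same for the moment, N m; "width": opening from 0.0 (shut) to 1.0 (fully open).
Only numpy, scipy, OpenCV 4.12 (cv2) and the standard library are available. Lean on these libraries where they do the work, as an engineer would, in place of code of your own. Each camera call takes 0.05 s, during which the arm holds its last target.

## Working session

There is one attempt and no reset: what is moved stays moved. The work goes in short steps, Python scripts to look and compute and a tool call to move; the robot and the scene stay as the last step left them, time stands still between calls to the robot, and variables do not carry over. Pictures are saved under pics/ and viewed, and the job is handed in when it is done.

Besides the shell and the picture viewer there is one more tool, called after "Call:" by a JSON object that holds its "name" and its "arguments". step_arm: Moves the arm, as the interface text tells. Its arguments: {"type":"object","properties":{"plan":{"type":"array"},"force":{"type":"number"}},"required":["plan"]}

```bash
mkdir -p pics; python3 - <<'E'
from cell import arm
import cv2, numpy as np
s=arm.observe(); print({k:np.round(v,3).tolist() for k,v in s.items()}, arm.finger_overhang)
for n in ["scene","top"]:
    p,d=arm.get_image(n); c=arm.calibration(n)
    cv2.imwrite(f"pics/{n}0.png",p[:,:,::-1]); np.savez(f"{n}0.npz",p=p,d=d,**c)
    print(n,np.round(c["R"],3).tolist(),np.round(-c["R"].T@c["t"],3))
E
```

```text
{'clock': 0.0, 'joints': [1.114, 0.435, 0.025, 1.574, -0.012, 1.134, -0.075], 'dq': [0.0, 0.0, -0.001, -0.001, -0.0, 0.0, 0.001], 'joint_efforts': [-0.0, -66.786, 0.984, -31.447, -0.061, 0.043, 0.0], 'position': [0.216, -0.586, 0.248], 'ee_rot': [-3.091, -0.553, 0.001], 'force': [0.872, -0.953, -0.611], 'ft_torque': [-0.014, -0.003, -0.012], 'width': 0.998} 0.022
scene [[-1.0, -0.028, 0.002], [-0.026, 0.911, -0.411], [0.009, -0.411, -0.911]] [0.567 0.469 1.092]
top [[-0.011, -1.0, -0.025], [-0.981, 0.016, -0.192], [0.192, 0.023, -0.981]] [0.366 0.029 1.208]
```

View pics/scene0.png

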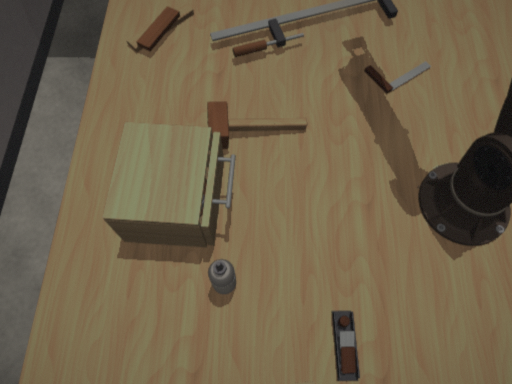

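View pics/top0.png

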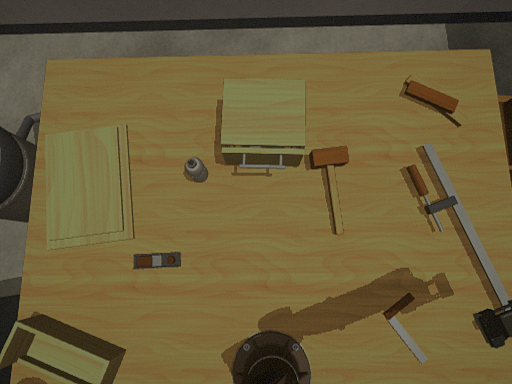

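The cabinet has its front towards the robot, with the bar pull at top-view pixels (240–283, 163). The glue bottle is at (195,168) and the mallet head at (330,157). I'll measure these now.

```bash
cat > h.py <<'E'
import numpy as np, cv2
def cloud(d,c):
    K=c["mtx"];v,u=np.mgrid[0:d.shape[0],0:d.shape[1]]
    P=np.stack([(u-K[0,2])/K[0,0]*d,(v-K[1,2])/K[1,1]*d,d],-1)
    W=(P-c["t"])@c["R"]; W[d<=0]=np.nan
    return W
E
python3 - <<'E'
from h import *
for n in ["top","scene"]:
    z=np.load(n+"0.npz"); W=cloud(z["d"],z); 
    m=(abs(W[...,2]-.183)<.006)&(W[...,0]>.4)&(abs(W[...,1])<.4)
    p=W[m]; r=cv2.minAreaRect(p[:,:2].astype(np.float32)); print(n,"top",m.sum(),r,cv2.boxPoints(r).round(3).tolist(),np.median(p[:,2]))
    m=(abs(W[...,2]-.155)<.012)&(W[...,0]>.4)&(W[...,0]<.9)&(abs(W[...,1])<.3)
    p=W[m];v,u=np.where(m)
    print("z~.155",len(p),cv2.minAreaRect(p[:,:2].astype(np.float32)))
    np.save(n+"_m.npy",p)
    lab,L=cv2.connectedComponents(((W[...,2]>.03)&(W[...,0]>.15)).astype(np.uint8))
    for i in range(1,lab):
        q=W[L==i]
        if len(q)>60: print(i,len(q),np.nanpercentile(q,[1,99],axis=0).round(3).tolist())
z=np.load("top0.npz");W=cloud(z["d"],z)
for v in range(140,176,3): print(v,[W[v,u].round(3).tolist() for u in (250,262,275)])
E
```

```text
top top 5504 ((0.7807192802429199, 0.062482208013534546), (0.3614494502544403, 0.28211885690689087), 88.74713134765625) [[0.6359999775886536, -0.11500000208616257], [0.9179999828338623, -0.12099999934434891], [0.9259999990463257, 0.23999999463558197], [0.6439999938011169, 0.2460000067949295]] 0.18365521995666956
z~.155 777 ((0.6698169708251953, 0.07663873583078384), (0.07876898348331451, 0.37741848826408386), 0.47340503334999084)
1 7176 [[0.637, -0.112, 0.042], [0.917, 0.144, 0.188]]
2 768 [[0.857, -0.673, 0.03], [0.971, -0.503, 0.045]]
10 3653 [[0.156, -0.745, 0.032], [0.725, -0.485, 0.356]]
14 1251 [[0.439, -0.266, 0.031], [0.72, -0.149, 0.083]]
28 406 [[0.62, 0.212, 0.035], [0.673, 0.266, 0.196]]
101 228 [[0.334, 0.357, 0.03], [0.367, 0.435, 0.049]]
116 498 [[0.15, 0.686, 0.032], [0.18, 0.77, 0.135]]
scene top 9007 ((0.7817959785461426, 0.06193438172340393), (0.361294686794281, 0.28457263112068176), 87.71604919433594) [[0.6320000290870667, -0.11299999803304672], [0.9169999957084656, -0.12399999797344208], [0.9309999942779541, 0.2370000034570694], [0.6470000147819519, 0.24799999594
[... 701 characters left out ...]
7, 0.02, 0.17], [0.697, -0.021, 0.174]]
149 [[0.691, 0.057, 0.167], [0.691, 0.02, 0.168], [0.69, -0.021, 0.166]]
152 [[0.682, 0.057, 0.167], [0.681, 0.02, 0.168], [0.681, -0.021, 0.164]]
155 [[0.68, 0.058, 0.14], [0.677, 0.02, 0.148], [0.675, -0.021, 0.151]]
158 [[0.678, 0.059, 0.113], [0.677, 0.02, 0.112], [0.676, -0.023, 0.113]]
161 [[0.679, 0.06, 0.07], [0.677, 0.02, 0.076], [0.676, -0.024, 0.077]]
164 [[0.678, 0.061, 0.034], [0.677, 0.019, 0.037], [0.674, -0.025, 0.046]]
167 [[0.636, 0.058, 0.156], [0.636, 0.021, 0.156], [0.634, -0.02, 0.16]]
170 [[0.665, 0.062, 0.002], [0.664, 0.019, 0.003], [0.664, -0.027, -0.002]]
173 [[0.654, 0.063, -0.0], [0.654, 0.02, -0.002], [0.653, -0.027, 0.0]]
```

```bash
python3 - <<'E'
import cv2
p=cv2.imread("pics/top0.png")[60:260,170:370]
cv2.imwrite("pics/top0z.png",cv2.resize(p,(600,600),interpolation=cv2.INTER_CUBIC))
E
```

```text
(no output)
```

View pics/top0z.png

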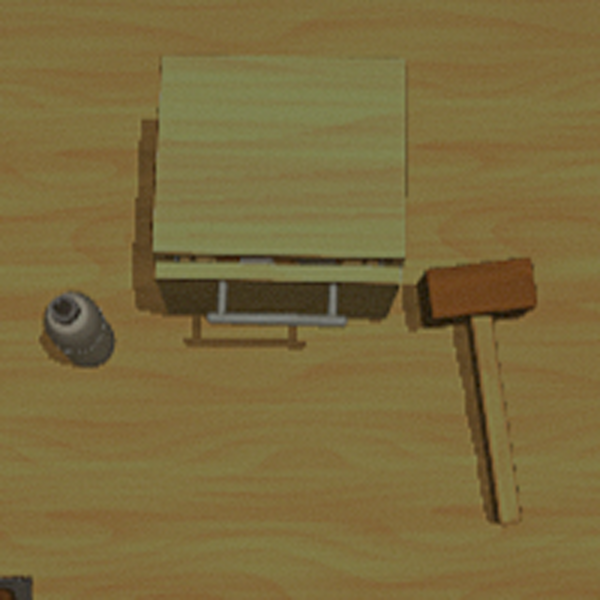

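The zoom shows the drawer slightly ajar, with a gap behind the drawer front. The mallet is close to the drawer's right side. Next I'll fit the yaw, centre line and bar.

```bash
python3 - <<'E'
from h import *
for n in ["top","scene"]:
    z=np.load(n+"0.npz"); W=cloud(z["d"],z)
    m=(abs(W[...,2]-.183)<.006)&(W[...,0]>.69)&(W[...,0]<.95)&(W[...,1]<.17)&(W[...,1]>-.15)
    m=cv2.morphologyEx(m.astype(np.uint8),cv2.MORPH_OPEN,np.ones((3,3),np.uint8))>0
    r=cv2.minAreaRect(W[m][:,:2].astype(np.float32)); print(n,"top",m.sum(),r,cv2.boxPoints(r).round(3).tolist())
    # front face
    f=(W[...,2]>.02)&(W[...,2]<.14)&(W[...,0]>.66)&(W[...,0]<.69)&(W[...,1]<.13)&(W[...,1]>-.1)
    if f.sum()>50:
        p=W[f]; a=np.polyfit(p[:,1],p[:,0],1); print("face n",f.sum(),"x=",a, "ylim",np.percentile(p[:,1],[1,99]))
    b=(W[...,2]>.14)&(W[...,2]<.165)&(W[...,0]<.648)&(W[...,0]>.62)&(W[...,1]<.13)&(W[...,1]>-.1)
    p=W[b]; a=np.polyfit(p[:,1],p[:,0],1); print("bar",b.sum(),a,p.mean(0),p[:,1].min(),p[:,1].max(),np.median(p[:,2]))
    ed=(abs(W[...,2]-.166)<.008)&(W[...,0]>.67)&(W[...,0]<.695)&(W[...,1]<.17)&(W[...,1]>-.15)
    p=W[ed]; print("frontedge",len(p),np.polyfit(p[:,1],p[:,0],1),np.percentile(p[:,1],[1,99]),np.percentile(p[:,0],[2,98]))
E
```

```text
top top 5472 ((0.8096716403961182, 0.014564216136932373), (0.2621707320213318, 0.22379927337169647), 87.31643676757812) [[0.6919999718666077, -0.11100000143051147], [0.9150000214576721, -0.12200000137090683], [0.9279999732971191, 0.14000000059604645], [0.7039999961853027, 0.1509999930858612]]
face n 565 x= [0.0440082  0.67612556] ylim [-0.09776451  0.12827304]
bar 183 [0.02934037 0.63762941] [0.63816648 0.01830497 0.15547352] -0.051327129222155266 0.09272586393607907 0.15592688492425463
frontedge 481 [0.02804596 0.68384982] [-0.10750342  0.14512412] [0.67320766 0.69453114]
scene top 8971 ((0.8108233213424683, 0.011879250407218933), (0.2638867497444153, 0.2226729691028595), 87.54950714111328) [[0.6940000057220459, -0.11500000208616257], [0.9160000085830688, -0.125], [0.9279999732971191, 0.13899999856948853], [0.7049999833106995, 0.14800000190734863]]
face n 434 x= [0.0429494  0.67762797] ylim [-0.09640656  0.12824951]
bar 260 [0.03685692 0.63938212] [0.64019842 0.02214781 0.15457758] -0.05154117277348857 0.09249719832080674 0.15485175179420085
frontedge 650 [0.02706292 0.68535468] [-0.10888941  0.14451701] [0.67511368 0.69443524]
```

```bash
cat >> h.py <<'E'
from scipy.spatial.transform import Rotation as Rn
def plan(p0,rv,p1,yaw_y,n,flip=True):
    """straight line to p1; tool pointing down; tool y to azimuth yaw_y(deg); rows of (tx,ty,tz,wz)"""
    R=Rn.from_rotvec(rv); y=R.apply([0,1,0]); a=np.degrees(np.arctan2(y[1],y[0]))
    d=(yaw_y-a+180)%360-180; ww=-d/n/6; out=[]
    # tilt error
    zt=R.apply([0,0,1]); print("az y now",a.round(2),"turn",round(d,2),"tilt z",zt.round(4))
    for i in range(n):
        az=np.radians(a+d*(i)/n)
        ty=np.array([np.cos(az),np.sin(az),0]);tx=np.array([-ty[1],ty[0],0]);tz=np.array([0,0,-1.])
        s=(np.array(p1)-p0)/n*100
        out.append([round(float(s@tx),2),round(float(s@ty),2),round(float(s@tz),2),round(float(ww),3)])
    return out
E
python3 - <<'E'
from cell import arm
from h import *
s=arm.observe()
for r in plan(s["position"],s["ee_rot"],[.638,.019,.25],-2.5,20): print(r)
E
```

```text
az y now -69.73 turn 67.23 tilt z [-6.0e-04  1.2e-03 -1.0e+00]
[3.03, -2.11, -0.01, -0.56]
[3.14, -1.93, -0.01, -0.56]
[3.25, -1.74, -0.01, -0.56]
[3.35, -1.54, -0.01, -0.56]
[3.43, -1.35, -0.01, -0.56]
[3.51, -1.14, -0.01, -0.56]
[3.57, -0.93, -0.01, -0.56]
[3.62, -0.72, -0.01, -0.56]
[3.65, -0.51, -0.01, -0.56]
[3.67, -0.3, -0.01, -0.56]
[3.69, -0.08, -0.01, -0.56]
[3.68, 0.14, -0.01, -0.56]
[3.67, 0.35, -0.01, -0.56]
[3.64, 0.57, -0.01, -0.56]
[3.6, 0.78, -0.01, -0.56]
[3.55, 0.99, -0.01, -0.56]
[3.49, 1.2, -0.01, -0.56]
[3.41, 1.4, -0.01, -0.56]
[3.32, 1.6, -0.01, -0.56]
[3.22, 1.79, -0.01, -0.56]
```

Call:
{"name": "step_arm", "arguments": {"plan": [{"tx": 3.0,"ty": -2.1,"wz": -0.56,"hand": 0.28},{"tx": 3.1,"ty": -1.9,"wz": -0.56,"hand": 0.28},{"tx": 3.2,"ty": -1.7,"wz": -0.56,"hand": 0.28},{"tx": 3.3,"ty": -1.5,"wz": -0.56,"hand": 0.28},{"tx": 3.4,"ty": -1.3,"wz": -0.56,"hand": 0.28},{"tx": 3.5,"ty": -1.1,"wz": -0.56,"hand": 0.28},{"tx": 3.6,"ty": -0.9,"wz": -0.56,"hand": 0.28},{"tx": 3.6,"ty": -0.7,"wz": -0.56,"hand": 0.28},{"tx": 3.6,"ty": -0.5,"wz": -0.56,"hand": 0.28},{"tx": 3.6,"ty": -0.3,"wz": -0.56,"hand": 0.28}]}}

```text
invalid input at $.plan[0]: expected keys wx, wy, wz, tx, ty, tz, hand
```

```bash
python3 - <<'E'
from cell import arm
from h import *
s=arm.observe(); print(s["position"],s["joints"],s["width"])
for r in plan(s["position"],s["ee_rot"],[.638,.019,.25],-2.5,10): print(r)
E
```

```text
[ 0.21635388 -0.58591576  0.24803727] [ 1.11439607  0.4351288   0.02496286  1.57400933 -0.01159137  1.1339558
 -0.07506881] 1.0004845248628285
az y now -69.73 turn 67.23 tilt z [-6.0e-04  1.2e-03 -1.0e+00]
[6.05, -4.21, -0.02, -1.121]
[6.5, -3.48, -0.02, -1.121]
[6.86, -2.69, -0.02, -1.121]
[7.13, -1.87, -0.02, -1.121]
[7.3, -1.02, -0.02, -1.121]
[7.37, -0.16, -0.02, -1.121]
[7.34, 0.7, -0.02, -1.121]
[7.21, 1.56, -0.02, -1.121]
[6.97, 2.39, -0.02, -1.121]
[6.65, 3.19, -0.02, -1.121]
```

Call:
{"name": "step_arm", "arguments": {"plan": [{"tx": 3.0,"ty": -2.1,"tz": 0,"wx": 0,"wy": 0,"wz": -0.56,"hand": 0.28},{"tx": 3.1,"ty": -1.9,"tz": 0,"wx": 0,"wy": 0,"wz": -0.56,"hand": 0.28},{"tx": 3.2,"ty": -1.7,"tz": 0,"wx": 0,"wy": 0,"wz": -0.56,"hand": 0.28},{"tx": 3.3,"ty": -1.5,"tz": 0,"wx": 0,"wy": 0,"wz": -0.56,"hand": 0.28},{"tx": 3.4,"ty": -1.3,"tz": 0,"wx": 0,"wy": 0,"wz": -0.56,"hand": 0.28},{"tx": 3.5,"ty": -1.1,"tz": 0,"wx": 0,"wy": 0,"wz": -0.56,"hand": 0.28},{"tx": 3.6,"ty": -0.9,"tz": 0,"wx": 0,"wy": 0,"wz": -0.56,"hand": 0.28},{"tx": 3.6,"ty": -0.7,"tz": 0,"wx": 0,"wy": 0,"wz": -0.56,"hand": 0.28},{"tx": 3.6,"ty": -0.5,"tz": 0,"wx": 0,"wy": 0,"wz": -0.56,"hand": 0.28},{"tx": 3.6,"ty": -0.3,"tz": 0,"wx": 0,"wy": 0,"wz": -0.56,"hand": 0.28}]}}

```text
clock: 0.93
position: [0.4269, -0.2862, 0.2486]
ee_rot: [-2.799, -1.427, 0.0]
force: [1.0, 0.2, -0.1]
width: 0.326
```

```bash
python3 - <<'E'
from cell import arm
from h import *
s=arm.observe(); print(s["position"],s["joints"],s["width"])
for r in plan(s["position"],s["ee_rot"],[.638,.019,.25],-2.5,10): print(r)
E
```

```text
[ 0.42688763 -0.28618422  0.24858927] [ 0.68404127  0.27201612 -0.24606583  1.82405332  0.07540693  1.05489394
 -0.21841055] 0.32608749599964565
az y now -35.97 turn 33.47 tilt z [-3.e-04  1.e-04 -1.e+00]
[3.71, -0.08, -0.01, -0.558]
[3.71, 0.13, -0.01, -0.558]
[3.69, 0.35, -0.01, -0.558]
[3.67, 0.56, -0.01, -0.558]
[3.63, 0.78, -0.01, -0.558]
[3.58, 0.99, -0.01, -0.558]
[3.51, 1.19, -0.01, -0.558]
[3.44, 1.4, -0.01, -0.558]
[3.35, 1.6, -0.01, -0.558]
[3.25, 1.79, -0.01, -0.558]
```

Call:
{"name": "step_arm", "arguments": {"plan": [{"tx": 3.7,"ty": -0.1,"tz": 0,"wx": 0,"wy": 0,"wz": -0.56,"hand": 0.28},{"tx": 3.7,"ty": 0.1,"tz": 0,"wx": 0,"wy": 0,"wz": -0.56,"hand": 0.28},{"tx": 3.7,"ty": 0.35,"tz": 0,"wx": 0,"wy": 0,"wz": -0.56,"hand": 0.28},{"tx": 3.65,"ty": 0.55,"tz": 0,"wx": 0,"wy": 0,"wz": -0.56,"hand": 0.28},{"tx": 3.6,"ty": 0.8,"tz": 0,"wx": 0,"wy": 0,"wz": -0.56,"hand": 0.28},{"tx": 3.6,"ty": 1.0,"tz": 0,"wx": 0,"wy": 0,"wz": -0.56,"hand": 0.28},{"tx": 3.5,"ty": 1.2,"tz": 0,"wx": 0,"wy": 0,"wz": -0.56,"hand": 0.28},{"tx": 3.4,"ty": 1.4,"tz": 0,"wx": 0,"wy": 0,"wz": -0.56,"hand": 0.28},{"tx": 3.3,"ty": 1.6,"tz": 0,"wx": 0,"wy": 0,"wz": -0.56,"hand": 0.28},{"tx": 3.2,"ty": 1.75,"tz": 0,"wx": 0,"wy": 0,"wz": -0.56,"hand": 0.28}]}}

```text
clock: 1.77
position: [0.6377, 0.0167, 0.2483]
ee_rot: [-2.267, -2.175, 0.001]
force: [0.3, -0.2, -0.0]
width: 0.279
```

```bash
python3 - <<'E'
from cell import arm
from h import *
s=arm.observe(); print(s["position"],s["joints"],s["width"])
c=arm.calibration("wrist");p,d=arm.get_image("wrist");s=arm.observe(); print(s["position"])
cv2.imwrite("pics/w1.png",p[:,:,::-1]);np.savez("w1.npz",p=p,d=d,**c)
W=cloud(d,c)
b=(W[...,2]>.14)&(W[...,2]<.162)&(W[...,0]<.648)&(W[...,0]>.62)&(W[...,1]<.13)&(W[...,1]>-.1)
q=W[b]; print(len(q)); 
if len(q)>20: print("bar",np.polyfit(q[:,1],q[:,0],1),q.mean(0),q[:,1].min(),q[:,1].max())
for r in plan(s["position"],s["ee_rot"],[.638,.019,.156],-2.5,10): print(r)
E
```

```text
[0.63771942 0.01674626 0.24831553] [ 0.18430172  0.50012679 -0.44855977  1.50889659  0.2264733   1.18495569
 -0.34360107] 0.2788198277038438
[0.64020371 0.02519675 0.24818902]
2908
bar [0.02884851 0.64047949] [0.64131637 0.02900958 0.15608487] -0.040242433511617964 0.09221026914572233
az y now -1.72 turn -0.78 tilt z [ 0.0013  0.0056 -1.    ]
[-0.06, -0.02, 0.92, 0.013]
[-0.06, -0.02, 0.92, 0.013]
[-0.06, -0.02, 0.92, 0.013]
[-0.06, -0.02, 0.92, 0.013]
[-0.06, -0.02, 0.92, 0.013]
[-0.06, -0.02, 0.92, 0.013]
[-0.06, -0.02, 0.92, 0.013]
[-0.06, -0.02, 0.92, 0.013]
[-0.06, -0.02, 0.92, 0.013]
[-0.06, -0.02, 0.92, 0.013]
```

View pics/w1.png

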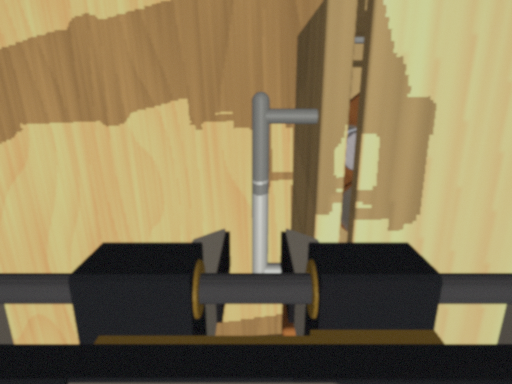

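The wrist view shows the bar (col 262) between the fingers (inner faces about 230 and 285). The drawer front's gap is on the right. I'll descend straight down.

Call:
{"name": "step_arm", "arguments": {"plan": [{"tx": 0,"ty": 0,"tz": 0.92,"wx": 0,"wy": 0,"wz": 0.1,"hand": 0.28},{"tx": 0,"ty": 0,"tz": 0.92,"wx": 0,"wy": 0,"wz": 0,"hand": 0.28},{"tx": 0,"ty": 0,"tz": 0.92,"wx": 0,"wy": 0,"wz": 0,"hand": 0.28},{"tx": 0,"ty": 0,"tz": 0.92,"wx": 0,"wy": 0,"wz": 0,"hand": 0.28},{"tx": 0,"ty": 0,"tz": 0.92,"wx": 0,"wy": 0,"wz": 0,"hand": 0.28},{"tx": 0,"ty": 0,"tz": 0.92,"wx": 0,"wy": 0,"wz": 0,"hand": 0.28},{"tx": 0,"ty": 0,"tz": 0.92,"wx": 0,"wy": 0,"wz": 0,"hand": 0.28},{"tx": 0,"ty": 0,"tz": 0.92,"wx": 0,"wy": 0,"wz": 0,"hand": 0.28},{"tx": 0,"ty": 0,"tz": 0.92,"wx": 0,"wy": 0,"wz": 0,"hand": 0.28},{"tx": 0,"ty": 0,"tz": 0.92,"wx": 0,"wy": 0,"wz": 0,"hand": 0.28}]}}

```text
clock: 2.65
position: [0.6371, 0.0153, 0.1558]
ee_rot: [2.281, 2.16, -0.0]
force: [0.1, -0.1, -0.0]
width: 0.275
```

Call:
{"name": "step_arm", "arguments": {"force": 40, "plan": [{"tx": 0,"ty": 0,"tz": 0,"wx": 0,"wy": 0,"wz": 0,"hand": 0.28},{"tx": 0,"ty": 0,"tz": 0,"wx": 0,"wy": 0,"wz": 0,"hand": 0.0},{"tx": 0,"ty": 0,"tz": 0,"wx": 0,"wy": 0,"wz": 0,"hand": 0.0},{"tx": 0,"ty": 0,"tz": 0,"wx": 0,"wy": 0,"wz": 0,"hand": 0.0},{"tx": 0,"ty": 0,"tz": 0,"wx": 0,"wy": 0,"wz": 0,"hand": 0.0},{"tx": 0,"ty": 0,"tz": 0,"wx": 0,"wy": 0,"wz": 0,"hand": 0.0},{"tx": 0,"ty": 0,"tz": 0,"wx": 0,"wy": 0,"wz": 0,"hand": 0.0},{"tx": 0,"ty": 0,"tz": 0,"wx": 0,"wy": 0,"wz": 0,"hand": 0.0},{"tx": 0,"ty": 0,"tz": 0,"wx": 0,"wy": 0,"wz": 0,"hand": 0.0},{"tx": 0,"ty": 0,"tz": 0,"wx": 0,"wy": 0,"wz": 0,"hand": 0.0}]}}

```text
clock: 3.48
position: [0.6378, 0.0153, 0.1573]
ee_rot: [2.281, 2.159, 0.002]
force: [4.8, -0.4, 0.2]
width: 0.119
```

```bash
python3 - <<'E'
from cell import arm
from h import *
s=arm.observe(); p=s["position"];print(s)
# pull: stop handle pos along cabinet axis
a=np.radians(-2.5); ax=np.array([np.cos(a),np.sin(a),0])
for r in plan(p,s["ee_rot"],p-ax*.188,-2.5,20)[:3]: print(r)
E
```

```text
{'clock': 3.4833, 'joints': array([ 0.172885  ,  0.57780031, -0.42597825,  1.61885914,  0.2714841 ,
        1.00225517, -0.39352213]), 'dq': array([-5.55246648e-04, -1.31365834e-03,  6.81680976e-04,  1.43600138e-04,
        1.64094880e-05,  4.54821820e-04,  1.20395022e-03]), 'joint_efforts': array([ -0.25985945, -71.59308672,  -7.48564929, -25.54657996,
        -0.69866454,   1.59530047,  -0.0730654 ]), 'position': array([0.63781127, 0.01531774, 0.15734612]), 'ee_rot': array([2.28063136e+00, 2.15895869e+00, 1.96774420e-03]), 'force': array([ 4.83411971, -0.38535346,  0.22149347]), 'ft_torque': array([-0.13964228, -1.12681874,  0.08379018]), 'width': 0.11944492646759276}
az y now -3.14 turn 0.64 tilt z [ 0.0017  0.     -1.    ]
[-0.01, -0.94, 0.0, -0.005]
[-0.01, -0.94, 0.0, -0.005]
[-0.01, -0.94, 0.0, -0.005]
```

Grip confirmed: width 0.119 (about 11 mm) against the 12 mm bar. Now I'll pull.

Call:
{"name": "step_arm", "arguments": {"plan": [{"tx": 0,"ty": -0.5,"tz": 0,"wx": 0,"wy": 0,"wz": 0,"hand": 0},{"tx": -0.01,"ty": -1.0,"tz": 0,"wx": 0,"wy": 0,"wz": 0,"hand": 0},{"tx": -0.01,"ty": -1.0,"tz": 0,"wx": 0,"wy": 0,"wz": 0,"hand": 0},{"tx": -0.01,"ty": -1.0,"tz": 0,"wx": 0,"wy": 0,"wz": 0,"hand": 0},{"tx": -0.01,"ty": -1.0,"tz": 0,"wx": 0,"wy": 0,"wz": 0,"hand": 0},{"tx": -0.01,"ty": -1.0,"tz": 0,"wx": 0,"wy": 0,"wz": 0,"hand": 0},{"tx": -0.01,"ty": -1.0,"tz": 0,"wx": 0,"wy": 0,"wz": 0,"hand": 0},{"tx": -0.01,"ty": -1.0,"tz": 0,"wx": 0,"wy": 0,"wz": 0,"hand": 0},{"tx": -0.01,"ty": -1.0,"tz": 0,"wx": 0,"wy": 0,"wz": 0,"hand": 0},{"tx": -0.01,"ty": -1.0,"tz": 0,"wx": 0,"wy": 0,"wz": 0,"hand": 0}]}}

```text
clock: 4.32
position: [0.5425, 0.0194, 0.1573]
ee_rot: [2.281, 2.159, 0.002]
force: [5.9, -1.0, -0.3]
width: 0.118
```

Call:
{"name": "step_arm", "arguments": {"plan": [{"tx": 0,"ty": -1.0,"tz": 0,"wx": 0,"wy": 0,"wz": 0,"hand": 0},{"tx": -0.01,"ty": -1.0,"tz": 0,"wx": 0,"wy": 0,"wz": 0,"hand": 0},{"tx": -0.01,"ty": -1.0,"tz": 0,"wx": 0,"wy": 0,"wz": 0,"hand": 0},{"tx": -0.01,"ty": -1.0,"tz": 0,"wx": 0,"wy": 0,"wz": 0,"hand": 0},{"tx": -0.01,"ty": -1.0,"tz": 0,"wx": 0,"wy": 0,"wz": 0,"hand": 0},{"tx": -0.01,"ty": -1.0,"tz": 0,"wx": 0,"wy": 0,"wz": 0,"hand": 0},{"tx": -0.01,"ty": -1.0,"tz": 0,"wx": 0,"wy": 0,"wz": 0,"hand": 0},{"tx": -0.01,"ty": -0.7,"tz": 0,"wx": 0,"wy": 0,"wz": 0,"hand": 0},{"tx": -0.01,"ty": -0.3,"tz": 0,"wx": 0,"wy": 0,"wz": 0,"hand": 0},{"tx": -0.01,"ty": -0.1,"tz": 0,"wx": 0,"wy": 0,"wz": 0,"hand": 0}]}}

```text
clock: 5.15
position: [0.4613, 0.0228, 0.1572]
ee_rot: [2.281, 2.159, 0.001]
force: [4.9, -3.1, 2.6]
width: 0.116
```

Call:
{"name": "step_arm", "arguments": {"plan": [{"tx": 0,"ty": -0.2,"tz": 0,"wx": 0,"wy": 0,"wz": 0,"hand": 0},{"tx": 0,"ty": -0.2,"tz": 0,"wx": 0,"wy": 0,"wz": 0,"hand": 0},{"tx": 0,"ty": -0.2,"tz": 0,"wx": 0,"wy": 0,"wz": 0,"hand": 0},{"tx": 0,"ty": -0.1,"tz": 0,"wx": 0,"wy": 0,"wz": 0,"hand": 0},{"tx": 0,"ty": -0.1,"tz": 0,"wx": 0,"wy": 0,"wz": 0,"hand": 0},{"tx": 0,"ty": 0,"tz": 0,"wx": 0,"wy": 0,"wz": 0,"hand": 0},{"tx": 0,"ty": 0,"tz": 0,"wx": 0,"wy": 0,"wz": 0,"hand": 0},{"tx": 0,"ty": 0,"tz": 0,"wx": 0,"wy": 0,"wz": 0,"hand": 0},{"tx": 0,"ty": 0,"tz": 0,"wx": 0,"wy": 0,"wz": 0,"hand": 0},{"tx": 0,"ty": 0,"tz": 0,"wx": 0,"wy": 0,"wz": 0,"hand": 0}]}}

```text
clock: 5.98
position: [0.455, 0.0231, 0.1572]
ee_rot: [2.281, 2.158, 0.003]
force: [6.6, -4.0, 1.1]
width: 0.115
```

Call:
{"name": "step_arm", "arguments": {"plan": [{"tx": 0,"ty": -0.1,"tz": 0,"wx": 0,"wy": 0,"wz": 0,"hand": 0},{"tx": 0,"ty": -0.1,"tz": 0,"wx": 0,"wy": 0,"wz": 0,"hand": 0},{"tx": 0,"ty": -0.1,"tz": 0,"wx": 0,"wy": 0,"wz": 0,"hand": 0},{"tx": 0,"ty": -0.1,"tz": 0,"wx": 0,"wy": 0,"wz": 0,"hand": 0},{"tx": 0,"ty": 0,"tz": 0,"wx": 0,"wy": 0,"wz": 0,"hand": 0},{"tx": 0,"ty": 0,"tz": 0,"wx": 0,"wy": 0,"wz": 0,"hand": 0},{"tx": 0,"ty": 0,"tz": 0,"wx": 0,"wy": 0,"wz": 0,"hand": 0},{"tx": 0,"ty": 0,"tz": 0,"wx": 0,"wy": 0,"wz": 0,"hand": 0},{"tx": 0,"ty": 0,"tz": 0,"wx": 0,"wy": 0,"wz": 0,"hand": 0},{"tx": 0,"ty": 0,"tz": 0,"wx": 0,"wy": 0,"wz": 0,"hand": 0}]}}

```text
clock: 6.82
position: [0.4548, 0.0232, 0.1574]
ee_rot: [2.279, 2.154, 0.012]
force: [24.1, -5.8, -18.9]
width: 0.118
```

The stop is reached: force rose to 24 N with no motion. I'll relax, open and lift.

Call:
{"name": "step_arm", "arguments": {"plan": [{"tx": 0,"ty": 0.1,"tz": 0,"wx": 0,"wy": 0,"wz": 0,"hand": 0},{"tx": 0,"ty": 0.2,"tz": 0,"wx": 0,"wy": 0,"wz": 0,"hand": 0.0},{"tx": 0,"ty": 0,"tz": 0,"wx": 0,"wy": 0,"wz": 0,"hand": 0.28},{"tx": 0,"ty": 0,"tz": 0,"wx": 0,"wy": 0,"wz": 0,"hand": 0.28},{"tx": 0,"ty": 0,"tz": 0,"wx": 0,"wy": 0,"wz": 0,"hand": 0.28},{"tx": 0,"ty": 0,"tz": 0,"wx": 0,"wy": 0,"wz": 0,"hand": 0.28},{"tx": 0,"ty": 0,"tz": 0,"wx": 0,"wy": 0,"wz": 0,"hand": 0.28},{"tx": 0,"ty": 0,"tz": -1,"wx": 0,"wy": 0,"wz": 0,"hand": 0.28},{"tx": 0,"ty": 0,"tz": -1,"wx": 0,"wy": 0,"wz": 0,"hand": 0.28},{"tx": 0,"ty": 0,"tz": -1,"wx": 0,"wy": 0,"wz": 0,"hand": 0.28}]}}

```text
clock: 7.65
position: [0.4523, 0.0238, 0.1879]
ee_rot: [2.281, 2.16, 0.0]
force: [0.5, -0.4, 0.3]
width: 0.281
```

Call:
{"name": "step_arm", "arguments": {"plan": [{"tx": 0,"ty": 0,"tz": -1,"wx": 0,"wy": 0,"wz": 0,"hand": 0.28},{"tx": 0,"ty": 0,"tz": -1.0,"wx": 0,"wy": 0,"wz": 0,"hand": 0.28},{"tx": 0,"ty": 0,"tz": -1.0,"wx": 0,"wy": 0,"wz": 0,"hand": 1},{"tx": 0,"ty": 0,"tz": -1.0,"wx": 0,"wy": 0,"wz": 0,"hand": 1},{"tx": 0,"ty": 0,"tz": -1.0,"wx": 0,"wy": 0,"wz": 0,"hand": 1},{"tx": 0,"ty": 0,"tz": -1.0,"wx": 0,"wy": 0,"wz": 0,"hand": 1},{"tx": 0,"ty": 0,"tz": -1.0,"wx": 0,"wy": 0,"wz": 0,"hand": 1},{"tx": 0,"ty": 0,"tz": 0,"wx": 0,"wy": 0,"wz": 0,"hand": 1},{"tx": 0,"ty": 0,"tz": 0,"wx": 0,"wy": 0,"wz": 0,"hand": 1},{"tx": 0,"ty": 0,"tz": 0,"wx": 0,"wy": 0,"wz": 0,"hand": 1}]}}

```text
clock: 8.48
position: [0.452, 0.0235, 0.2564]
ee_rot: [-2.281, -2.16, 0.001]
force: [-0.3, -0.3, 0.5]
width: 0.809
```

```bash
python3 - <<'E'
from cell import arm
from h import *
s=arm.observe(); print(s["position"],s["joints"],s["force"],s["width"])
for n in ["scene","top","wrist"]:
    c=arm.calibration(n);p,d=arm.get_image(n)
    np.savez(f"{n}2.npz",p=p,d=d,**c)
    if n=="top": p=cv2.resize(p[60:260,170:370],(600,600),interpolation=cv2.INTER_CUBIC)
    if n=="scene": p=cv2.resize(p[90:290,90:290],(600,600),interpolation=cv2.INTER_CUBIC)
    cv2.imwrite(f"pics/{n}2.png",p[:,:,::-1])
E
```

```text
[0.4520486  0.02352871 0.25637363] [ 0.28162185  0.19288622 -0.52072739  1.92689701  0.1101898   1.05004587
 -0.34085815] [-0.32697162 -0.2953945   0.53805931] 0.8087289950214898
```

View pics/scene2.png

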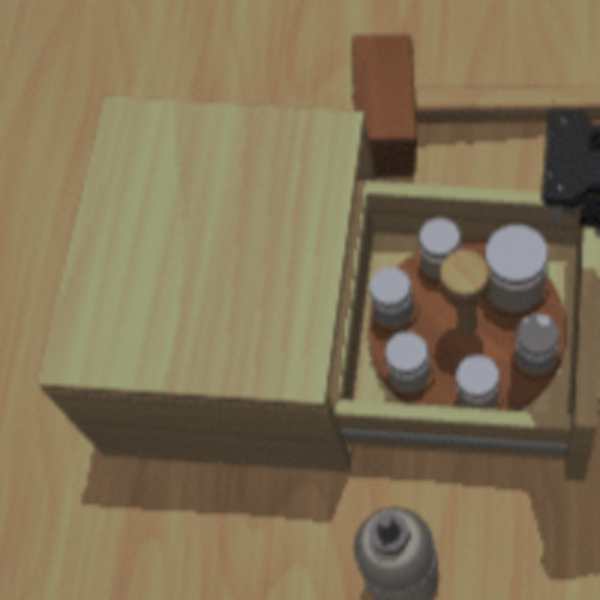

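View pics/top2.png

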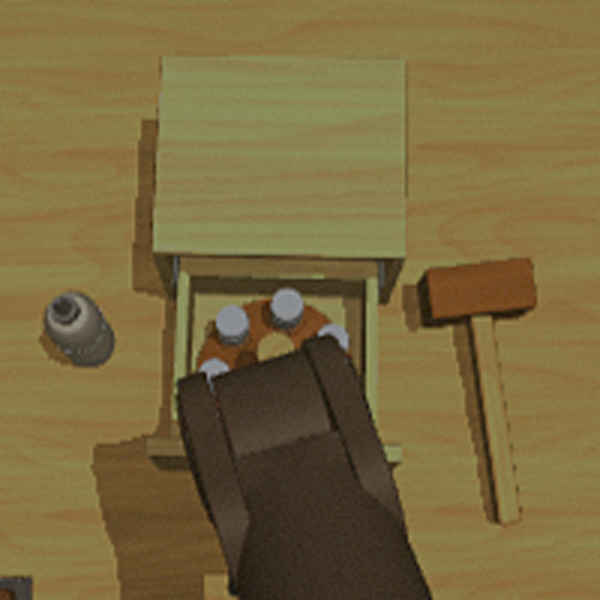

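View pics/wrist2.png

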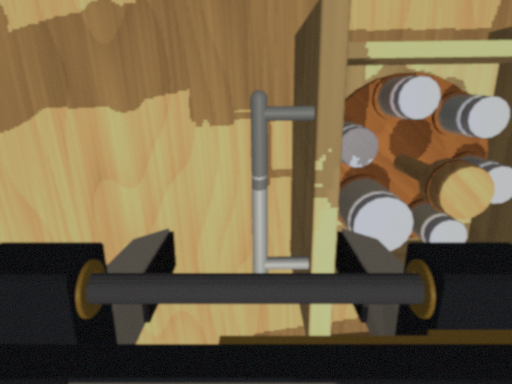

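The drawer is fully out. In the scene crop the big jar's lid is at (516,245) and the knob at (464,272); in the wrist view they are at (382,221) and (462,190). Next I'll measure the knob and the jar's angle.

```bash
python3 - <<'E'
from h import *
for n in ["wrist","scene"]:
    z=np.load(n+"2.npz"); W=cloud(z["d"],z); X,Y,Z=W[...,0],W[...,1],W[...,2]
    reg=(X>.47)&(X<.7)&(abs(Y-.02)<.11)
    out={}
    for nm,zz,tol in [("knob",.158,.006),("big",.112,.006),("small",.097,.005)]:
        m=(reg&(abs(Z-zz)<tol)).astype(np.uint8)
        k,L,st,_=cv2.connectedComponentsWithStats(m)
        for i in range(1,k):
            if st[i,4]>40:
                q=W[L==i]; (c,r)=cv2.minEnclosingCircle(q[:,:2].astype(np.float32)); print(n,nm,st[i,4],q.mean(0).round(4),"circ",np.round(c,4),round(r,4))
    b=(Z>.14)&(Z<.165)&(X<.47)&(X>.43)&(Y<.13)&(Y>-.1); q=W[b]
    if len(q)>20: print("bar",len(q),np.polyfit(q[:,1],q[:,0],1).round(4),q.mean(0).round(4),q[:,1].min(),q[:,1].max())
    e=(abs(Z-.166)<.006)&(X>.47)&(X<.52); q=W[e]; print("front",len(q), q.mean(0).round(4) if len(q) else "")
E
```

```text
wrist knob 1502 [0.4873 0.0481 0.1566] circ [0.4936 0.0445] 0.0855
wrist knob 2563 [0.6031 0.0219 0.1586] circ [0.6052 0.0206] 0.0209
wrist knob 59 [ 0.4885 -0.0772  0.1587] circ [ 0.4884 -0.0764] 0.0132
wrist big 128 [0.4964 0.1092 0.1121] circ [0.4965 0.1082] 0.0216
wrist big 271 [0.4924 0.0165 0.1121] circ [0.4924 0.0132] 0.0614
wrist big 2382 [ 0.5636 -0.0162  0.1131] circ [ 0.5632 -0.0204] 0.027
wrist small 2180 [0.6008 0.1235 0.1007] circ [0.6001 0.121 ] 0.0688
wrist small 92 [0.4963 0.1082 0.0974] circ [0.4963 0.1079] 0.0217
wrist small 1521 [0.5921 0.0874 0.098 ] circ [0.5932 0.0871] 0.0184
wrist small 1499 [0.6523 0.0682 0.098 ] circ [0.6538 0.0679] 0.0185
wrist small 94 [0.4937 0.0469 0.0971] circ [0.4937 0.0463] 0.027
wrist small 1213 [0.5437 0.0483 0.0982] circ [0.5432 0.0475] 0.018
wrist small 103 [0.599  0.0235 0.097 ] circ [0.6035 0.0213] 0.0087
wrist small 731 [0.6735 0.0085 0.0982] circ [0.6717 0.0066] 0.018
wrist small 107 [ 0.4909 -0.0175  0.0972] circ [ 0.491  -0.0186] 0.0364
wrist small 330 [ 0.5504 -0.0042  0.0961] circ [ 0.5615 -0.0177] 0.0275
wrist small 795 [
[... 209 characters left out ...]
1573] circ [0.6047 0.0217] 0.0209
scene big 311 [ 0.5629 -0.0186  0.1117] circ [ 0.5633 -0.0192] 0.0274
scene small 259 [ 0.6189 -0.0815  0.0984] circ [ 0.6206 -0.0769] 0.0795
scene small 128 [ 0.6307 -0.0401  0.0966] circ [ 0.6309 -0.0415] 0.0184
scene small 140 [0.6717 0.0083 0.0967] circ [0.6718 0.0077] 0.0181
scene small 149 [0.5431 0.0496 0.097 ] circ [0.5432 0.0486] 0.018
scene small 147 [0.6536 0.07   0.0966] circ [0.6537 0.0688] 0.0181
scene small 151 [0.5931 0.0889 0.0967] circ [0.5934 0.0884] 0.0182
scene small 305 [0.6187 0.1241 0.0992] circ [0.6081 0.1236] 0.092
bar 269 [0.037  0.4549] [0.4562 0.0342 0.1546] -0.04733515188358289 0.1006764899637175
front 497 [0.5038 0.0748 0.1658]
```

```bash
python3 - <<'E'
from cell import arm
from h import *
s=arm.observe()
for r in plan(s["position"],s["ee_rot"],[.605,.0217,.236],-2.6,8)[:2]: print(r)
E
```

```text
az y now -3.13 turn 0.53 tilt z [-1.2e-03 -1.0e-04 -1.0e+00]
[0.08, 1.91, 0.25, -0.011]
[0.08, 1.91, 0.25, -0.011]
```

Call:
{"name": "step_arm", "arguments": {"plan": [{"tx": 0.08,"ty": 1.9,"tz": 0,"wx": 0,"wy": 0,"wz": -0.01,"hand": 1},{"tx": 0.08,"ty": 1.9,"tz": 0,"wx": 0,"wy": 0,"wz": -0.01,"hand": 1},{"tx": 0.08,"ty": 1.9,"tz": 0,"wx": 0,"wy": 0,"wz": -0.01,"hand": 1},{"tx": 0.08,"ty": 1.9,"tz": 0,"wx": 0,"wy": 0,"wz": -0.01,"hand": 1},{"tx": 0.08,"ty": 1.9,"tz": 0,"wx": 0,"wy": 0,"wz": -0.01,"hand": 1},{"tx": 0.08,"ty": 1.9,"tz": 0,"wx": 0,"wy": 0,"wz": -0.01,"hand": 1},{"tx": 0.08,"ty": 1.9,"tz": 0,"wx": 0,"wy": 0,"wz": -0.01,"hand": 1},{"tx": 0.08,"ty": 2.0,"tz": 0,"wx": 0,"wy": 0,"wz": -0.01,"hand": 1},{"tx": 0,"ty": 0,"tz": 0,"wx": 0,"wy": 0,"wz": 0,"hand": 1},{"tx": 0,"ty": 0,"tz": 0,"wx": 0,"wy": 0,"wz": 0,"hand": 1}]}}

```text
clock: 9.47
position: [0.6056, 0.0223, 0.2556]
ee_rot: [-2.271, -2.168, 0.001]
force: [-0.7, -0.4, 0.1]
width: 1.003
```

```bash
python3 - <<'E'
from cell import arm
from h import *
c=arm.calibration("wrist");p,d=arm.get_image("wrist");s=arm.observe(); print(s["position"])
cv2.imwrite("pics/w3.png",p[:,:,::-1])
for r in plan(s["position"],s["ee_rot"],[.605,.0217,.150],-2.6,10)[:2]: print(r)
E
```

```text
[0.60487448 0.02239226 0.2558261 ]
az y now -2.64 turn 0.04 tilt z [-1.8e-03  2.0e-04 -1.0e+00]
[-0.01, 0.0, 1.06, -0.001]
[-0.01, 0.0, 1.06, -0.001]
```

View pics/w3.png

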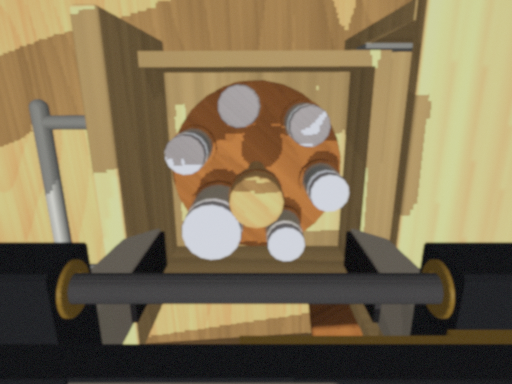

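The knob (257,200) is centred between the jaws (inner faces about 165 and 348). I'll descend and grip.

Call:
{"name": "step_arm", "arguments": {"plan": [{"tx": 0,"ty": 0,"tz": 1.1,"wx": 0,"wy": 0,"wz": 0,"hand": 1},{"tx": 0,"ty": 0,"tz": 1.1,"wx": 0,"wy": 0,"wz": 0,"hand": 1},{"tx": 0,"ty": 0,"tz": 1.1,"wx": 0,"wy": 0,"wz": 0,"hand": 1},{"tx": 0,"ty": 0,"tz": 1.1,"wx": 0,"wy": 0,"wz": 0,"hand": 1},{"tx": 0,"ty": 0,"tz": 1.1,"wx": 0,"wy": 0,"wz": 0,"hand": 1},{"tx": 0,"ty": 0,"tz": 1.1,"wx": 0,"wy": 0,"wz": 0,"hand": 1},{"tx": 0,"ty": 0,"tz": 1.1,"wx": 0,"wy": 0,"wz": 0,"hand": 1},{"tx": 0,"ty": 0,"tz": 1.1,"wx": 0,"wy": 0,"wz": 0,"hand": 1},{"tx": 0,"ty": 0,"tz": 1.1,"wx": 0,"wy": 0,"wz": 0,"hand": 1},{"tx": 0,"ty": 0,"tz": 0.7,"wx": 0,"wy": 0,"wz": 0,"hand": 1}]}}

```text
clock: 10.35
position: [0.6049, 0.0221, 0.149]
ee_rot: [-2.272, -2.169, 0.002]
force: [-0.4, -0.7, -0.5]
width: 0.997
```

Call:
{"name": "step_arm", "arguments": {"force": 30, "plan": [{"tx": 0,"ty": 0,"tz": 0,"wx": 0,"wy": 0,"wz": 0,"hand": 0.2},{"tx": 0,"ty": 0,"tz": 0,"wx": 0,"wy": 0,"wz": 0,"hand": 0.2},{"tx": 0,"ty": 0,"tz": 0,"wx": 0,"wy": 0,"wz": 0,"hand": 0.2},{"tx": 0,"ty": 0,"tz": 0,"wx": 0,"wy": 0,"wz": 0,"hand": 0.2},{"tx": 0,"ty": 0,"tz": 0,"wx": 0,"wy": 0,"wz": 0,"hand": 0.2},{"tx": 0,"ty": 0,"tz": 0,"wx": 0,"wy": 0,"wz": 0,"hand": 0.2},{"tx": 0,"ty": 0,"tz": 0,"wx": 0,"wy": 0,"wz": 0,"hand": 0.2},{"tx": 0,"ty": 0,"tz": 0,"wx": 0,"wy": 0,"wz": 0,"hand": 0.2},{"tx": 0,"ty": 0,"tz": 0,"wx": 0,"wy": 0,"wz": 0,"hand": 0.2},{"tx": 0,"ty": 0,"tz": 0,"wx": 0,"wy": 0,"wz": 0,"hand": 0.2}]}}

```text
clock: 11.18
position: [0.6062, 0.0222, 0.151]
ee_rot: [2.272, 2.168, 0.002]
force: [3.4, 0.3, -0.3]
width: 0.451
```

Width is 41.5 mm, matching the 42 mm knob. I'll turn it clockwise by 47°.

Call:
{"name": "step_arm", "arguments": {"plan": [{"tx": 0,"ty": 0,"tz": 0,"wx": 0,"wy": 0,"wz": 0.2,"hand": 0.2},{"tx": 0,"ty": 0,"tz": 0,"wx": 0,"wy": 0,"wz": 0.4,"hand": 0.2},{"tx": 0,"ty": 0,"tz": 0,"wx": 0,"wy": 0,"wz": 0.4,"hand": 0.2},{"tx": 0,"ty": 0,"tz": 0,"wx": 0,"wy": 0,"wz": 0.4,"hand": 0.2},{"tx": 0,"ty": 0,"tz": 0,"wx": 0,"wy": 0,"wz": 0.4,"hand": 0.2},{"tx": 0,"ty": 0,"tz": 0,"wx": 0,"wy": 0,"wz": 0.4,"hand": 0.2},{"tx": 0,"ty": 0,"tz": 0,"wx": 0,"wy": 0,"wz": 0.4,"hand": 0.2},{"tx": 0,"ty": 0,"tz": 0,"wx": 0,"wy": 0,"wz": 0.4,"hand": 0.2},{"tx": 0,"ty": 0,"tz": 0,"wx": 0,"wy": 0,"wz": 0.4,"hand": 0.2},{"tx": 0,"ty": 0,"tz": 0,"wx": 0,"wy": 0,"wz": 0.4,"hand": 0.2}]}}

```text
clock: 12.02
position: [0.6063, 0.0221, 0.151]
ee_rot: [2.658, 1.673, 0.003]
force: [6.5, -1.2, -2.5]
width: 0.453
```

Call:
{"name": "step_arm", "arguments": {"plan": [{"tx": 0,"ty": 0,"tz": 0,"wx": 0,"wy": 0,"wz": 0.5,"hand": 0.2},{"tx": 0,"ty": 0,"tz": 0,"wx": 0,"wy": 0,"wz": 0.5,"hand": 0.2},{"tx": 0,"ty": 0,"tz": 0,"wx": 0,"wy": 0,"wz": 0.5,"hand": 0.2},{"tx": 0,"ty": 0,"tz": 0,"wx": 0,"wy": 0,"wz": 0.5,"hand": 0.2},{"tx": 0,"ty": 0,"tz": 0,"wx": 0,"wy": 0,"wz": 0.5,"hand": 0.2},{"tx": 0,"ty": 0,"tz": 0,"wx": 0,"wy": 0,"wz": 0.5,"hand": 0.2},{"tx": 0,"ty": 0,"tz": 0,"wx": 0,"wy": 0,"wz": 0.5,"hand": 0.2},{"tx": 0,"ty": 0,"tz": 0,"wx": 0,"wy": 0,"wz": 0.4,"hand": 0.2},{"tx": 0,"ty": 0,"tz": 0,"wx": 0,"wy": 0,"wz": 0.2,"hand": 0.2},{"tx": 0,"ty": 0,"tz": 0,"wx": 0,"wy": 0,"wz": 0,"hand": 0.2}]}}

```text
clock: 12.85
position: [0.6065, 0.022, 0.151]
ee_rot: [2.954, 1.068, 0.003]
force: [6.7, -0.7, -2.8]
width: 0.451
```

```bash
cat > look.py <<'E'
from cell import arm
from h import *
import sys
t=sys.argv[1]
s=arm.observe(); print(s["position"],s["joints"].round(3),s["force"],s["width"])
print(plan(s["position"],s["ee_rot"],s["position"],-2.6,1))
for n in ["scene","wrist"]:
    c=arm.calibration(n);p,d=arm.get_image(n); W=cloud(d,c); X,Y,Z=W[...,0],W[...,1],W[...,2]
    reg=(X>.47)&(X<.7)&(abs(Y-.02)<.11)
    for nm,zz,tol in [("knob",.158,.006),("big",.112,.005),("small",.098,.004)]:
        m=(reg&(abs(Z-zz)<tol)).astype(np.uint8)
        k,L,st,_=cv2.connectedComponentsWithStats(m)
        for i in range(1,k):
            if st[i,4]>60:
                q=W[L==i]; (c2,r)=cv2.minEnclosingCircle(q[:,:2].astype(np.float32)); 
                if r<.035: print(n,nm,st[i,4],"circ",np.round(c2,4),round(r,4))
    b=(Z>.14)&(Z<.165)&(X<.475)&(X>.43)&(Y<.13)&(Y>-.1); q=W[b]
    if len(q)>20: print("bar",len(q),np.polyfit(q[:,1],q[:,0],1).round(4),q[:,1].min(),q[:,1].max())
    if n=="scene": p=cv2.resize(p[90:290,90:290],(600,600),interpolation=cv2.INTER_CUBIC)
    cv2.imwrite(f"pics/{n}{t}.png",p[:,:,::-1])
E
python3 look.py 4
```

```text
[0.60652494 0.02196383 0.15098626] [ 0.04   0.513 -0.237  1.719  0.145  0.925 -1.131] [ 6.70611772 -0.6740001  -2.77072768] 0.45137758373350534
az y now -50.23 turn 47.63 tilt z [ 2.2e-03 -1.0e-04 -1.0e+00]
[[0.0, 0.0, 0.0, -7.939]]
scene small 69 circ [ 0.5307 -0.08  ] 0.0254
scene small 125 circ [0.6726 0.0173] 0.018
scene small 135 circ [0.6461 0.0756] 0.0179
scene small 135 circ [0.583 0.086] 0.0178
bar 310 [0.0348 0.4558] -0.04519986606660967 0.10075040850677153
wrist knob 566 circ [0.5959 0.0118] 0.0144
wrist knob 570 circ [0.5133 0.0841] 0.011
wrist big 677 circ [0.5146 0.1157] 0.0144
wrist big 734 circ [0.5456 0.0061] 0.0147
wrist small 3278 circ [0.6471 0.0745] 0.0179
wrist small 3074 circ [0.6737 0.0166] 0.0181
wrist small 2819 circ [0.5843 0.0847] 0.0182
wrist small 1193 circ [ 0.6847 -0.069 ] 0.0255
wrist small 1337 circ [ 0.6425 -0.0358] 0.0175
wrist small 931 circ [ 0.5695 -0.0433] 0.0156
```

View pics/scene4.png

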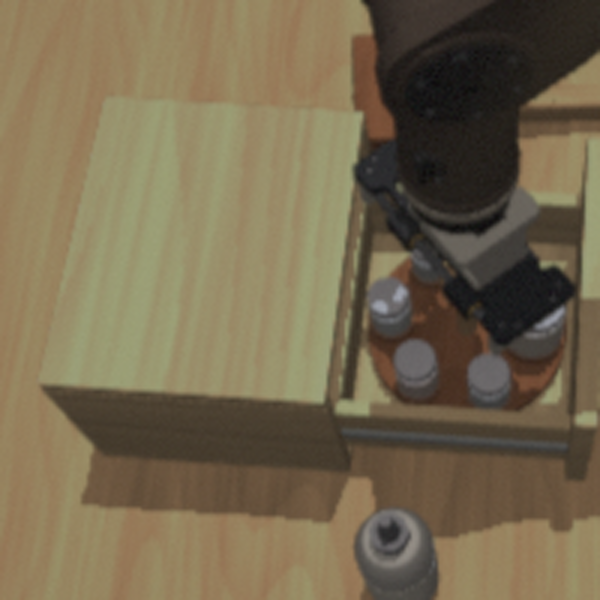

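View pics/wrist4.png

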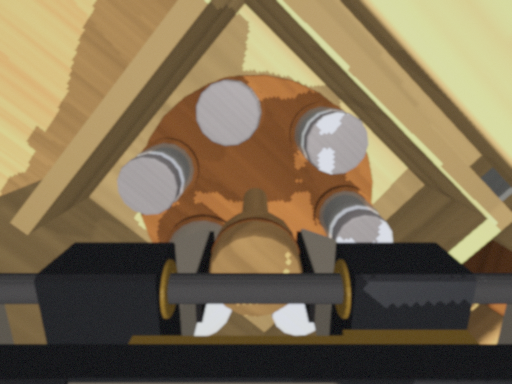

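The drawer is still out (bar at x=0.456). The three small jars visible to the scene camera turned by 47.2–47.7°, which puts the big jar at about 177.2° azimuth against 177.4° for the front. I'll hold and recheck.

Call:
{"name": "step_arm", "arguments": {"plan": [{"tx": 0,"ty": 0,"tz": 0,"wx": 0,"wy": 0,"wz": 0,"hand": 0.2},{"tx": 0,"ty": 0,"tz": 0,"wx": 0,"wy": 0,"wz": 0,"hand": 0.2},{"tx": 0,"ty": 0,"tz": 0,"wx": 0,"wy": 0,"wz": 0,"hand": 0.2},{"tx": 0,"ty": 0,"tz": 0,"wx": 0,"wy": 0,"wz": 0,"hand": 0.2},{"tx": 0,"ty": 0,"tz": 0,"wx": 0,"wy": 0,"wz": 0,"hand": 0.2},{"tx": 0,"ty": 0,"tz": 0,"wx": 0,"wy": 0,"wz": 0,"hand": 0.2},{"tx": 0,"ty": 0,"tz": 0,"wx": 0,"wy": 0,"wz": 0,"hand": 0.2},{"tx": 0,"ty": 0,"tz": 0,"wx": 0,"wy": 0,"wz": 0,"hand": 0.2},{"tx": 0,"ty": 0,"tz": 0,"wx": 0,"wy": 0,"wz": 0,"hand": 0.2},{"tx": 0,"ty": 0,"tz": 0,"wx": 0,"wy": 0,"wz": 0,"hand": 0.2}]}}

```text
clock: 13.78
position: [0.6065, 0.022, 0.151]
ee_rot: [2.953, 1.07, 0.003]
force: [5.3, -0.6, -3.2]
width: 0.453
```

```bash
python3 look.py 5 && python3 - <<'E'
from cell import arm
print(arm.sign_off())
E
```

```text
[0.60652128 0.02195336 0.15096892] [ 0.041  0.513 -0.237  1.719  0.145  0.925 -1.13 ] [ 5.28398481 -0.61690697 -3.18231464] 0.4530761031350785
az y now -50.16 turn 47.56 tilt z [ 2.2e-03  1.0e-04 -1.0e+00]
[[0.0, 0.0, 0.0, -7.926]]
scene small 74 circ [ 0.5294 -0.0797] 0.024
scene small 125 circ [0.6727 0.0175] 0.018
scene small 136 circ [0.6459 0.0756] 0.0179
scene small 143 circ [0.5843 0.0858] 0.0181
bar 310 [0.0325 0.4559] -0.04525506314736143 0.10145914166577012
wrist knob 4214 circ [0.6151 0.028 ] 0.0349
wrist knob 559 circ [0.5956 0.0115] 0.0144
wrist knob 565 circ [0.5138 0.0839] 0.0108
wrist big 689 circ [0.515  0.1156] 0.0145
wrist big 739 circ [0.5455 0.0043] 0.0146
wrist small 3276 circ [0.647  0.0746] 0.018
wrist small 3075 circ [0.6736 0.0167] 0.018
wrist small 2814 circ [0.5845 0.0849] 0.018
wrist small 1180 circ [ 0.6847 -0.0676] 0.0271
wrist small 1328 circ [ 0.6425 -0.0362] 0.0177
wrist small 932 circ [ 0.5696 -0.0433] 0.0156
the job is handed in; nothing more can be done
None
```

I pulled the drawer out to its stop by the bar, where the force rose to 24 N with no further motion. I then gripped the knob at 30 N, turned the carousel about 47° clockwise, and handed the job in at about 14 s while still holding it.

- **Drawer:** the bar was at x ≈ 0.456 in the last check, about 1 mm from where it stood at the stop.
- **Big jar:** the turn of the small jars puts it within about 1° of the front centre line. I worked this out from the small jars because the gripper hid most of the big lid, so I didn't measure the big jar directly at the end.
- **Grip:** the opening was 41.7 mm on the 42 mm knob. The carousel's small jars had moved only about 1 mm or less between the last two looks.
- **Bystanders:** the glue bottle and mallet looked unmoved in the pictures, though I didn't re-measure them. I didn't re-check the block plane after the start; the arm's path didn't go near it.

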